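# Raise the counterweighted arm that bars the tumblers

### The job

Open the little gate in front of the tumblers: with your fingertips, push the black-knobbed end of its counterweighted arm up past the balance point, so that the arm tips over against its upper stop and stays raised by itself, then take the hand away. Only push, gently and steadily: do not grip the arm, fling it or force it, and leave the tumblers, the small cup and the tea tin standing where they are.

Things in the scene. Friction and masses are not known exactly. Their poses are not given: they have to be found in the camera images.
- keeper (a joint): hinge of the gate's arm, rad: 0 = lowered on its stop, the arm sloping 0.611 up from pivot to knob; slope = 0.611 + joint; 1.309 = raised on its upper stop, leaning back past upright. Balances near 0.6 (0.5 to 0.7): let go below that it falls back to 0, above that it tips on to 1.309, slowed by a damped hinge. Pushing the knob square to the arm takes under 1 N plus friction.
- keeper_knob (a point): centre of the black ball knob, 28 mm across, on the free end of the gate's arm, 210 mm from the pivot axis; 0.21 m above the table while lowered, 0.30 m at its highest. The arm is an aluminium bar 18 mm deep, 12 mm thick. Horizontally the arm reaches from the pivot to the lowered knob along the gate's -y; the knob moves in the upright plane through that line.
- gate_pivot (a point): point on the arm's hinge axis in the middle of the arm's thickness, 90 mm above the table; axes as the gate: x along the hinge axis, away from the robot and towards the tumblers; the arm reaches out to -y; z up
- gate: grey steel bracket fixed to the table, origin under the pivot, axes as gate_pivot, yaw -0.2 to 0.5: foot plate 100 x 140 x 8 mm, upright plate 100 mm wide (y), 141 mm high, its near face 23 mm beyond the arm (+x), two stop pegs. It carries the arm, whose short cranked tail on the +y side of the pivot bears a steel counterweight cylinder 36 mm across, 36 mm long, 54 mm from the pivot.
- tumbler_a: teal ribbed plastic tumbler, upside down, loose, 96 mm across and 136 mm high, behind the gate; origin at the centre of its underside. Leave it alone.
- tumbler_b: clear ribbed plastic tumbler, upside down, loose, 96 mm across and 136 mm high, behind the gate; origin at the centre of its underside. Leave it alone.
- sake_cup: small blue-grey ceramic cup, loose, 54 mm across and 46 mm high, in front of the lowered arm; origin at the centre of its underside. Leave it alone.
- tea_tin: green round tea tin, loose, 68 mm across and 105 mm high, near the right edge of the table; origin at the centre of its underside. Leave it alone.

How it is judged:
By the outcome, as a careful person would: the job done as asked, in the order asked, and still so for the second after the job is handed in, with the robot touching nothing.
It also fails if it takes over 40 s, if anything falls off the work surface, if the arm or the gripper's body presses on something with over 40 N, if the wrist force passes 120 N, or if a joint passes its speed limit or range.

### The arm

A 6-joint arm with a two-finger parallel gripper is mounted at the origin on a cart in front of the work surface, level with it; the furniture and walls round the work are solid. World frame = base frame: x ahead of the robot, y to its left, z up, the work surface at z = 0. Lengths are in mm, angles in degrees, forces in N, time in s.
With the tool pointing down it reaches from about 300 to 850 mm from the base axis. Payload 4.2 kg.
Tool frame: the origin (TCP) lies on the centre line of the jaws, within the pads' length; the fingertips stand 14 mm ahead of it and the grasp point (between the pads) lies 5 mm behind it (env.finger_overhang is the z of the fingertips in the tool frame, in mm); z points along the fingers, y is the line along which they close (so a half turn about z gives the same grasp; the last joint's range is limited). The gripper opens to 91 mm and grips with 3 to 60 N. Pads are 32 mm wide; open, the fingers measure 118 mm over their backs; the gripper's body (76 mm by 178 mm) begins 60 mm behind the grasp point.
Start: joints at [-64.343, 18.312, 89.639, -0, 72.044, -1.146], TCP at [259.286, -513.237, 227.976] pointing down, gripper open.
Joint ranges: [-177.97, 177.97], [-48.28, 115.42], [12.27, 149.76], [-77.06, 257.06], [2.81, 150.46], [-146.56, 146.56]. Speed limits (degrees/s): [147.25, 147.25, 180, 180, 180, 180].

### API

Orientations are given as [roll, pitch, yaw] about the fixed x, y, z axes, in that order (R = Rz(yaw) Ry(pitch) Rx(roll)).
In Python, from workcell import sensors, viewer, env gives the robot as it stands. The module is installed in compiled form; this text tells all that it offers.
- The arm moves only by the tool step_arm, never from a script. Its argument "plan" is one flat list of numbers, 6 for each row, row after row: the shift along the tool's x, y, z in cm, then the turn, a rotation vector about the tool's x, y, z in rad. In form: [x, y, z, wx, wy, wz, x, y, z, wx, wy, wz, ...]. A call has 1 to 5 rows; each row shifts and turns the commanded pose from where the row before left it, along the tool's axes as they then stand; what a row does not reach is not made up. A row lasts 1/12 s, in which the tool goes at most 41.7 mm and 7.16 degrees, less where a joint would pass 70% of its speed; a pose out of reach is approached as far as the arm can. A call is refused whole if a number of a shift passes 4.17 or a number of a turn 0.125, either way. A call with a gripper value outside its range is refused whole. "hand" is the finger opening in cm, from 0 to 9.12, set as the call begins (left out, the last holds). The fingers move at their own pace and stop on an object; "newtons" is the grip in N (left out, the last holds). Time passes only in rows, so rows that do not move let the fingers close. It gives the time, the measured TCP pose, the force, the opening and the grip force at its end, in the units of the state.
- sensors.state(): the state, without advancing time (a new reading comes with each control period).
- viewer.grab_frame(name): name is "scene" or "top" or "wrist"; returns a dict with "img" (384x512x3 uint8, red, green, blue), "fx", "fy", "cx", "cy" (pixels), "k1" (the pictures are not rectified: a ray, as slopes to the right and down, at radius r is drawn at 1 + k1 r^2 times it, then the intrinsics apply), "position" and "attitude" of the camera in the world. Camera axes: x right, y down, z forward; pixel columns grow to the right and rows downward; lengths in mm; the calibration is good to about 2 mm. A picture is of the moment at which its call begins. There is no depth.
- env.job_done(): hands the job in; it is judged then, once.
Trained networks look in a picture, given as the dict that the camera call returned (one of the last four; its "shot" number tells which), for a name from the list of things; names that differ only in an ending like _2 or _b are one class to them, and where a whole thing is asked for, a point or a joint stands for the part that bears it (a point fixed in the world has none). Each returns a list of dicts, best first, with "score" (0 to 1); they miss things now and then, are a little off and sometimes report something else, mostly with a low value. They report only what shows in the picture. A call takes as long as a camera call.
- viewer.boxes_of(name, picture): "location" ([column, row] in pixels, amid what is visible of it).
- viewer.pinpoint(name, picture): "location" ([column, row] in pixels: a listed point, or the origin of a listed thing).
The state is a dict: "time_s": time; "qpos": joint angles; "qvel": joint speeds; "effort": joint torques, N m; "ee_pos": TCP position; "ee_rot": TCP orientation; "force": force on the tool from outside, world axes, zero at the start; "torque": the same for the moment, N m; "gripper_width": finger opening in mm; "gripper_force": force on a finger pad.
Only numpy, scipy, OpenCV 4.12 (cv2) and the standard library are available. Lean on these libraries where they do the work, as an engineer would, in place of code of your own. Each camera call takes 0.05 s, during which the arm holds its last target. There are 200 camera calls.

## Working session

There is one attempt and no reset: what is moved stays moved. The work goes in short steps, Python scripts to look and compute and a tool call to move; the robot and the scene stay as the last step left them, time stands still between calls to the robot, and variables do not carry over. Pictures are saved under pics/ and viewed, at most 10 in all, crops included, and the job is handed in when it is done.

Besides the shell and the picture viewer there is one more tool, called by a JSON object that holds its "op" and its "data". step_arm: Moves the arm, as the interface text tells. Its arguments: {"type":"object","properties":{"plan":{"type":"array","items":{"type":"number"}},"hand":{"type":"number"},"newtons":{"type":"number"}},"required":["plan"]}

```bash
mkdir -p pics
cat > h.py <<'E'
import numpy as np, cv2
from scipy.spatial.transform import Rotation as R
from workcell import sensors, viewer, env
def ray(p,uv):
    K=np.array([[p["fx"],0,p["cx"]],[0,p["fy"],p["cy"]],[0,0,1.]])
    s=cv2.undistortPoints(np.array([[uv]],float),K,np.array([p["k1"],0,0,0,0.]))[0,0]
    a=np.array(p["attitude"],float)
    M=a if a.shape==(3,3) else R.from_euler('xyz',a,degrees=True).as_matrix()
    d=M@np.array([s[0],s[1],1]); return np.array(p["position"],float),d/np.linalg.norm(d)
def tri(rs):
    A=sum(np.eye(3)-np.outer(d,d) for o,d in rs); b=sum((np.eye(3)-np.outer(d,d))@o for o,d in rs)
    x=np.linalg.solve(A,b); return x,[np.linalg.norm(np.cross(x-o,d)) for o,d in rs]
def atz(r,z): o,d=r; return o+d*(z-o[2])/d[2]
E
python3 - <<'E'
from h import *
np.set_printoptions(precision=1,suppress=True)
print(sensors.state())
P={n:viewer.grab_frame(n) for n in("scene","top")}
for n,p in P.items():
    cv2.imwrite(f"pics/{n}0.png",p["img"][:,:,::-1]); print(n,p["position"],p["attitude"])
for t,z in(("keeper_knob",210),("gate_pivot",90),("gate",0),("tumbler_a",0),("tumbler_b",0),("sake_cup",0),("tea_tin",0)):
    rs=[]
    for n,p in P.items():
        for d in viewer.pinpoint(t,p)[:2]:
            r=ray(p,d["location"]); print(t,n,d["score"],np.array(d["location"]),atz(r,z))
            if len(rs)<(n=="top")+1: rs.append(r)
    if len(rs)==2: print("  tri",*tri(rs))
E
```

```text
{'time_s': 0.0, 'qpos': array([-64.3,  18.4,  89.7,   0. ,  72. ,  -1.1]), 'qvel': array([ 0.1,  0. , -0. ,  0. , -0.1,  0. ]), 'effort': array([ -0. , -41.2, -23.2,   0.1,   0. ,  -0. ]), 'ee_pos': array([ 259.1, -512.8,  227.1]), 'ee_rot': array([-179.9,   -0. ,   26.8]), 'force': array([ 0.6, -1.7,  0.3]), 'torque': array([-0., -0., -0.]), 'gripper_force': 0.0, 'gripper_width': 91.27649569492469}
scene [ 387.9 -537.  1123.9] [-148.2    0.6  -15.8]
top [ 442.4   71.4 1172. ] [-173.1   -0.2  -88.9]
keeper_knob scene 0.91 [275.6 171.1] [595.7  42.1 210. ]
keeper_knob top 0.89 [269.2 166.7] [603.1  29.3 210. ]
  tri [595.8  30.5 228.4] [np.float64(4.1815861295152335), np.float64(4.181586129515335)]
gate_pivot scene 0.69 [235.2 157.8] [527.9 192.5  90. ]
gate_pivot top 0.6 [195.5 205.9] [529.3 190.7  90. ]
  tri [528.3 190.4  92.8] [np.float64(0.7718874766595358), np.float64(0.7718874766598158)]
gate scene 0.7 [235.4 177. ] [523.1 188.4   0. ]
gate top 0.56 [199.3 209.5] [527.8 190.9   0. ]
  tri [526.  191.6  -5.2] [np.float64(2.224281017253584), np.float64(2.224281017253567)]
tumbler
[... 355 characters left out ...]

tumbler_b scene 0.85 [264.7 150.1] [634.4 258.7   0. ]
tumbler_b top 0.81 [177.  162.7] [643.8 250.7   0. ]
tumbler_b top 0.66 [225.3 146. ] [688.5 130.9   0. ]
  tri [ 721.7  283.4 -255.9] [np.float64(34.15684825859445), np.float64(34.15684825859455)]
sake_cup scene 0.68 [231.9 204.8] [489.7  99.6   0. ]
sake_cup top 0.63 [236.6 230. ] [479.3  97.8   0. ]
  tri [484.2  97.1   5.2] [np.float64(5.072489514385373), np.float64(5.072489514385508)]
tea_tin scene 0.64 [233.3 296.3] [ 427. -160.    0.]
tea_tin scene 0.45 [229.3 202.4] [484.5 109.3   0. ]
tea_tin top 0.97 [341.1 254.4] [ 423.9 -160.2    0. ]
  tri [ 425.4 -160.2    0.9] [np.float64(1.552427186047521), np.float64(1.552427186047529)]
```

View pics/scene0.png

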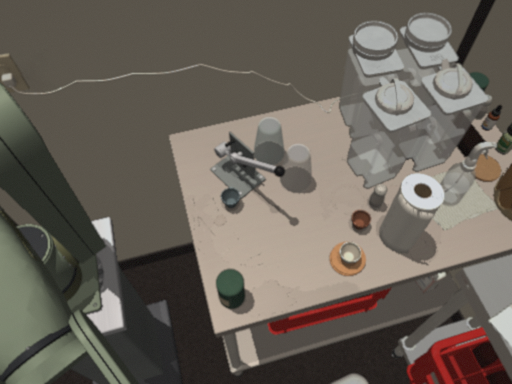

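View pics/top0.png

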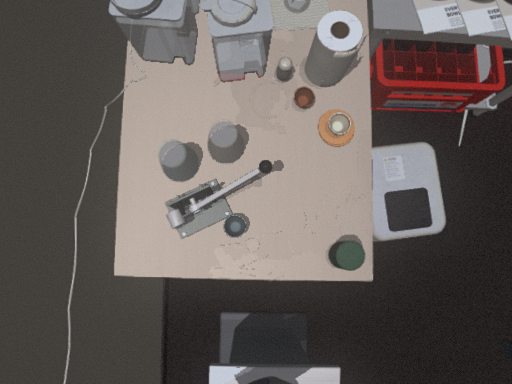

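Top view: black knob at about (265,167), arm running to the counterweight at (178,215), cup (234,226), tin (347,255), tumblers (178,160) and (225,142). Scene view: knob at about (281,171), pivot near (235,158). I'll push from below with closed fingers pointing forward and down. The next step is to work out the waypoints.

```bash
cat >> h.py <<'E'
def plan(target,Rt,vmax=40.,amax=7.0,n=None):
    s=sensors.state(); p=s["ee_pos"]; M=R.from_euler('xyz',s["ee_rot"],degrees=True)
    dr=(M.inv()*Rt).as_rotvec(); dp=np.array(target)-p
    n=n or int(np.ceil(max(np.linalg.norm(dp)/vmax,np.degrees(np.linalg.norm(dr))/amax)))
    out=[]
    for i in range(n):
        Mi=M*R.from_rotvec(dr*i/n)
        out.append(np.r_[Mi.inv().apply(dp/n)/10,dr/n])
    return np.array(out)
E
python3 - <<'E'
from h import *
np.set_printoptions(precision=2,suppress=True)
P={n:viewer.grab_frame(n) for n in("scene","top")}
a=ray(P["scene"],(281,171)); b=ray(P["top"],(265.3,166.8))
k,e=tri([a,b]); print(k,e,atz(b,210))
pv=np.array([528.5,190.5,90]); d=(k-pv)[:2]; yaw=np.arctan2(d[0],-d[1]); print("yaw",yaw,np.hypot(*d))
E
```

```text
[604.97  37.04 212.66] [np.float64(2.679463668467533), np.float64(2.6794636684674438)] [602.72  37.25 210.  ]
yaw 0.46230115021273727 171.46171225569026
```

The knob is at (604, 37, 211). Its horizontal distance to the pivot is 171.5 mm against an expected 172, and the gate yaw is 0.46, so the measurement holds together.

```bash
cat > g.py <<'E'
from h import *
np.set_printoptions(precision=3,suppress=True,linewidth=200)
pv=np.array([528.5,190.5,90]); yaw=.461
gx=np.array([np.cos(yaw),np.sin(yaw),0]); gy=np.array([-np.sin(yaw),np.cos(yaw),0]); up=np.array([0,0,1.])
Rt=R.from_euler('xyz',[180,0,26.5],degrees=True)*R.from_rotvec([0,np.radians(50),0])*R.from_rotvec([0,0,-np.radians(40)])
X,Y,Z=Rt.as_matrix().T
def K(j): s=.611+j; return pv-210*np.cos(s)*gy+210*np.sin(s)*up
def T(j,gap=0): return K(j)-X*(32+gap)+Z*2
E
python3 - <<'E'
from g import *
print(X@gx,X@gy,X@up,Z@gx,Z@up)
pre=T(0,35)-Z*80; print(T(0),pre)
print(plan(pre,Rt))
E
```

```text
0.49143125713021496 0.6435315130436039 0.5868240888334654 0.7660435671835425 -0.6427876096865394
[601.463  11.695 190.41 ] [541.234 -43.473 221.294]
[[ 3.311 -2.087  0.048 -0.022  0.06  -0.046]
 [ 3.396 -1.934  0.204 -0.022  0.06  -0.046]
 [ 3.465 -1.782  0.368 -0.022  0.06  -0.046]
 [ 3.517 -1.63   0.539 -0.022  0.06  -0.046]
 [ 3.552 -1.48   0.716 -0.022  0.06  -0.046]
 [ 3.569 -1.333  0.897 -0.022  0.06  -0.046]
 [ 3.568 -1.19   1.083 -0.022  0.06  -0.046]
 [ 3.55  -1.051  1.27  -0.022  0.06  -0.046]
 [ 3.514 -0.917  1.46  -0.022  0.06  -0.046]
 [ 3.46  -0.79   1.649 -0.022  0.06  -0.046]
 [ 3.39  -0.67   1.837 -0.022  0.06  -0.046]
 [ 3.303 -0.557  2.024 -0.022  0.06  -0.046]
 [ 3.2   -0.453  2.207 -0.022  0.06  -0.046]
 [ 3.082 -0.358  2.385 -0.022  0.06  -0.046]]
```

{"op": "step_arm", "data": {"plan": [3.3,-2.1,0.05,-0.022,0.06,-0.046,3.4,-1.93,0.2,-0.022,0.06,-0.046,3.46,-1.78,0.37,-0.022,0.06,-0.046,3.52,-1.63,0.54,-0.022,0.06,-0.046,3.55,-1.48,0.72,-0.022,0.06,-0.046], "hand": 0, "newtons": 5}}

```text
time_s: 1.32
ee_pos: [360.6, -344.0, 226.0]
ee_rot: [171.4, -16.4, 41.4]
force: [0.6, 1.1, -0.2]
gripper_width: 60.7
gripper_force: 0.0
```

{"op": "step_arm", "data": {"plan": [3.57,-1.33,0.9,-0.022,0.06,-0.046,3.57,-1.19,1.08,-0.022,0.06,-0.046,3.55,-1.05,1.27,-0.022,0.06,-0.046,3.51,-0.92,1.46,-0.022,0.06,-0.046,3.46,-0.79,1.65,-0.022,0.06,-0.046]}}

```text
time_s: 1.73
ee_pos: [461.5, -176.5, 224.2]
ee_rot: [157.6, -29.5, 60.2]
force: [0.4, 0.2, 0.6]
gripper_width: 27.8
gripper_force: 0.0
```

Run:
```python
from g import *
s=sensors.state();print(s["time_s"],s["qpos"],s["ee_pos"],s["ee_rot"],s["gripper_width"])
print(plan(T(0,35)-Z*80,Rt))
```

```text
1.7333 [-42.46    3.468 119.507  45.095  48.206 -35.045] [ 461.502 -176.469  224.213] [157.563 -29.527  60.191] 27.75569854671884
[[ 3.337 -0.682  1.854 -0.021  0.059 -0.046]
 [ 3.252 -0.57   2.033 -0.021  0.059 -0.046]
 [ 3.151 -0.466  2.21  -0.021  0.059 -0.046]
 [ 3.036 -0.37   2.383 -0.021  0.059 -0.046]]
```

{"op": "step_arm", "data": {"plan": [3.34,-0.68,1.85,-0.021,0.059,-0.046,3.25,-0.57,2.03,-0.021,0.059,-0.046,3.15,-0.47,2.2,-0.021,0.059,-0.046,3.04,-0.37,2.38,-0.021,0.059,-0.046,0,0,0,0,0,0]}}

```text
time_s: 2.15
ee_pos: [540.5, -40.5, 219.3]
ee_rot: [142.8, -36.2, 79.2]
force: [-1.0, -0.2, -0.3]
gripper_width: 0.4
gripper_force: 0.0
```

Run:
```python
from g import *
s=sensors.state();print(s["time_s"],s["qpos"],s["ee_pos"],s["gripper_width"],s["force"])
print(plan(T(0,35)-Z*80,Rt,n=1))
print(plan(T(0,15),Rt,n=6))
p=viewer.grab_frame("scene"); cv2.imwrite("pics/s1.png",cv2.resize(p["img"][90:260,150:380,::-1],None,fx=3,fy=3,interpolation=cv2.INTER_CUBIC))
```

```text
2.15 [-27.271   6.491 126.408  75.019  40.112 -62.1  ] [540.506 -40.465 219.292] 0.4101936452996291 [-1.029 -0.16  -0.289]
[[-0.109  0.3   -0.184 -0.005 -0.005 -0.002]]
[[ 0.309  0.057  1.304 -0.001 -0.001 -0.   ]
 [ 0.31   0.056  1.304 -0.001 -0.001 -0.   ]
 [ 0.311  0.055  1.304 -0.001 -0.001 -0.   ]
 [ 0.312  0.054  1.304 -0.001 -0.001 -0.   ]
 [ 0.313  0.052  1.303 -0.001 -0.001 -0.   ]
 [ 0.314  0.051  1.303 -0.001 -0.001 -0.   ]]
```

View pics/s1.png

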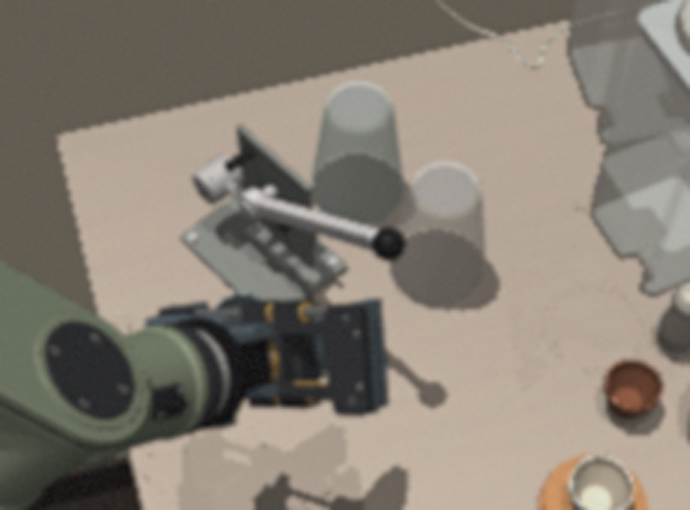

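The crop shows the closed fingers at about (355,355), short of the black knob at (390,242). The cup is hidden under the hand. I'll advance beneath the knob.

{"op": "step_arm", "data": {"plan": [0,0.05,1.3,0,0,0,0,0.05,1.3,0,0,0,0.1,0.05,1.3,0,0,0,0.1,0.05,1.3,0,0,0,0.1,0.05,1.3,0,0,0]}}

```text
time_s: 2.62
ee_pos: [588.3, -22.9, 182.3]
ee_rot: [142.6, -36.0, 78.8]
force: [0.1, 0.2, 0.1]
gripper_width: 0.4
gripper_force: 0.0
```

{"op": "step_arm", "data": {"plan": [0.3,0,1.3,0,0,0,0.3,0,0,0,0,0,0,0,0,0,0,0]}}

```text
time_s: 2.87
ee_pos: [597.7, -12.9, 177.7]
ee_rot: [142.6, -36.0, 78.9]
force: [-0.4, 0.0, -0.0]
gripper_width: 0.5
gripper_force: 0.0
```

Run:
```python
from g import *
s=sensors.state();print(s["time_s"],s["qpos"],s["ee_pos"],s["force"])
print(plan(T(0,15),Rt,n=1)); print(plan(T(0,0),Rt,n=1))
o=[]
for n in("scene","top"):
    p=viewer.grab_frame(n); i=p["img"][:,:,::-1]
    o.append(cv2.resize(i[120:220,200:330] if n=="scene" else i[120:220,190:320],None,fx=3,fy=3,interpolation=cv2.INTER_CUBIC))
cv2.imwrite("pics/s2.png",np.hstack(o))
```

```text
2.8667 [-19.685  13.787 125.068  87.575  33.569 -70.743] [597.694 -12.889 177.661] [-0.368  0.033 -0.038]
[[ 1.26  -0.34   0.279  0.     0.    -0.003]]
[[ 2.76  -0.344  0.278  0.     0.    -0.003]]
```

View pics/s2.png

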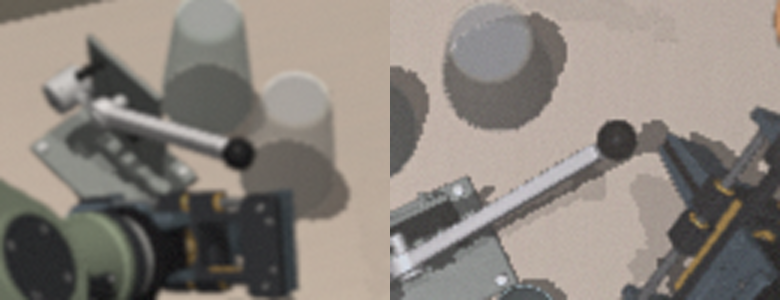

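In the top crop the knob is at (617,140) and the fingertips at (665,135), just outside and below the knob. I'll go 10 mm deeper and then close in.

{"op": "step_arm", "data": {"plan": [0,-0.17,0.65,0,0,0,0,-0.17,0.65,0,0,0,0.5,0,0,0,0,0,0.5,0,0,0,0,0,0,0,0,0]}}

```text
invalid input at $.plan: expected a multiple of 6 numbers
```

{"op": "step_arm", "data": {"plan": [0.4,0,0,0,0,0,0.4,0,0,0,0,0,0.4,0,0,0,0,0,0,0,0,0,0,0]}}

```text
time_s: 3.3
ee_pos: [599.5, -2.6, 185.4]
ee_rot: [142.5, -36.0, 79.0]
force: [-0.0, 0.0, 0.2]
gripper_width: 0.5
gripper_force: 0.0
```

```bash
sed -i 's/Z\*2$/Z*12/' g.py
python3 - <<'E'
from g import *
s=sensors.state();print(s["time_s"],s["ee_pos"],s["force"])
M=R.from_euler('xyz',s["ee_rot"],degrees=True)
print(M.inv().apply(T(0)-s["ee_pos"])/10)
for j in np.arange(0,.95,.1): print(round(j,2),M.inv().apply(T(j+.1)-T(j))/10)
o=[]
for n in("scene","top"):
    p=viewer.grab_frame(n); i=p["img"][:,:,::-1]
    o.append(cv2.resize(i[120:220,200:330] if n=="scene" else i[120:220,190:320],None,fx=3,fy=3,interpolation=cv2.INTER_CUBIC))
cv2.imwrite("pics/s3.png",np.hstack(o))
E
```

```text
3.3 [599.479  -2.582 185.371] [-0.012  0.005  0.219]
[ 1.46  -0.33   1.301]
0.0 [ 1.802 -0.173 -1.063]
0.1 [ 1.824 -0.362 -0.975]
0.2 [ 1.827 -0.548 -0.877]
0.3 [ 1.812 -0.728 -0.77 ]
0.4 [ 1.779 -0.901 -0.656]
0.5 [ 1.728 -1.065 -0.535]
0.6 [ 1.66  -1.218 -0.409]
0.7 [ 1.575 -1.359 -0.279]
0.8 [ 1.475 -1.487 -0.146]
0.9 [ 1.36  -1.599 -0.011]
```

View pics/s3.png

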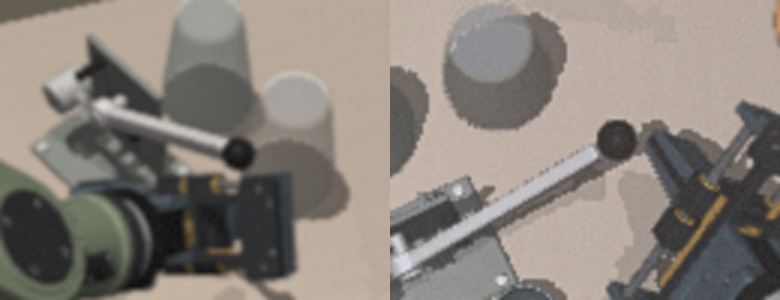

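The first call was refused because of a row-count slip. The crop shows the fingertip at (655,135), still clear of the knob at (617,140). I'll go deeper now, then close in.

{"op": "step_arm", "data": {"plan": [0,-0.17,0.65,0,0,0,0,-0.17,0.65,0,0,0,0.4,0,0,0,0,0,0.3,0,0,0,0,0,0,0,0,0,0,0]}}

```text
time_s: 3.82
ee_pos: [607.1, 9.2, 179.1]
ee_rot: [142.6, -36.0, 78.9]
force: [-0.7, -0.8, 0.7]
gripper_width: 0.5
gripper_force: 0.0
```

Run:
```python
from g import *
s=sensors.state();print(s["time_s"],s["ee_pos"],s["force"])
M=R.from_euler('xyz',s["ee_rot"],degrees=True)
print(M.inv().apply(T(0)-s["ee_pos"])/10)
o=[]
for n in("scene","top"):
    p=viewer.grab_frame(n); i=p["img"][:,:,::-1]
    for d in viewer.pinpoint("keeper_knob",p)[:1]: print(n,d)
    o.append(cv2.resize(i[120:220,200:330] if n=="scene" else i[120:220,190:320],None,fx=3,fy=3,interpolation=cv2.INTER_CUBIC))
cv2.imwrite("pics/s4.png",np.hstack(o))
```

```text
3.8167 [607.087   9.175 179.058] [-0.669 -0.781  0.737]
[ 0.78   0.031 -0.029]
scene {'location': [277.8, 173.5], 'score': 0.6}
top {'location': [267.9, 164.8], 'score': 0.72}
```

View pics/s4.png

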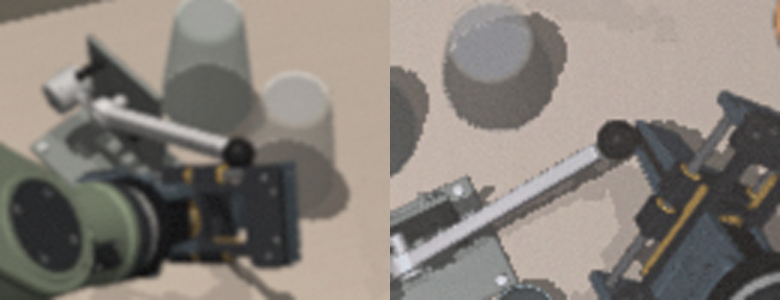

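The crop shows the fingertip now tucked at the knob's outer underside, at (640,135), with the knob still at rest. I'll start the push.

{"op": "step_arm", "data": {"plan": [0.3,0,0,0,0,0,0.3,0,0,0,0,0,0.3,0,0,0,0,0,0.4,-0.04,-0.24,0,0,0,0.4,-0.04,-0.24,0,0,0]}}

```text
time_s: 4.43
ee_pos: [605.6, 21.1, 191.3]
ee_rot: [142.7, -36.0, 78.8]
force: [-0.0, -1.0, -0.6]
gripper_width: 0.4
gripper_force: 0.3
```

{"op": "step_arm", "data": {"plan": [0.45,-0.05,-0.26,0,0,0,0.45,-0.05,-0.26,0,0,0,0.45,-0.07,-0.25,0,0,0,0.45,-0.09,-0.24,0,0,0,0.45,-0.09,-0.24,0,0,0]}}

```text
time_s: 4.85
ee_pos: [597.9, 36.7, 211.1]
ee_rot: [142.6, -36.0, 78.9]
force: [0.2, -1.5, -0.6]
gripper_width: 0.8
gripper_force: 0.3
```

```bash
cat > c.py <<'E'
from g import *
import sys
from scipy.optimize import minimize_scalar
s=sensors.state();print(s["time_s"],s["ee_pos"],s["force"],s["qpos"])
M=R.from_euler('xyz',s["ee_rot"],degrees=True)
m=minimize_scalar(lambda j:np.linalg.norm(T(j)-s["ee_pos"]),bounds=(0,1.3),method="bounded")
print("tool j",m.x,"off",M.inv().apply(T(m.x)-s["ee_pos"])/10)
o=[]
for n in("scene","top"):
    p=viewer.grab_frame(n); i=p["img"][:,:,::-1]
    for d in viewer.pinpoint("keeper_knob",p)[:1]:
        r,v=ray(p,d["location"]); q=r+v*((pv-r)@gx)/(v@gx)-pv
        print(n,d,"slope-.611:",np.arctan2(q[2],-q@gy)-.611,"rad",np.linalg.norm(q))
    o.append(cv2.resize(i[100:220,190:330],None,fx=2.8,fy=2.8,interpolation=cv2.INTER_CUBIC))
cv2.imwrite(f"pics/{sys.argv[1]}.png",np.hstack(o))
E
python3 c.py s5
```

```text
4.85 [597.942  36.663 211.096] [ 0.178 -1.469 -0.599] [-12.697   9.693 123.899  83.377  29.161 -59.92 ]
tool j 0.17270149782239366 off [-0.018  0.07  -0.064]
scene {'location': [273.4, 159.4], 'score': 0.65} slope-.611: 0.17423202614591393 rad 209.1861959289415
top {'location': [258.6, 171.1], 'score': 0.73} slope-.611: -0.08808885161378643 rad 180.85140115403377
```

View pics/s5.png

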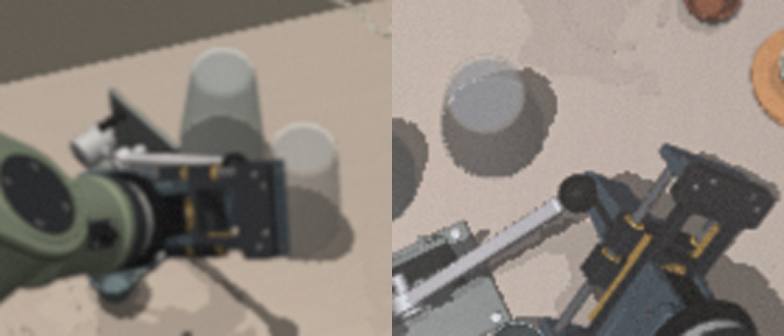

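The crop shows the knob riding on the fingertip at (575,193). The joint is at about 0.17 and the force about 1.5 N, so I'll continue along the arc.

{"op": "step_arm", "data": {"plan": [0.46,-0.13,-0.23,0,0,0,0.46,-0.14,-0.22,0,0,0,0.46,-0.14,-0.21,0,0,0,0.46,-0.16,-0.2,0,0,0,0.46,-0.17,-0.2,0,0,0]}}

```text
time_s: 5.47
ee_pos: [589.1, 55.1, 227.8]
ee_rot: [142.6, -36.0, 78.9]
force: [0.1, -1.3, -0.1]
gripper_width: 0.7
gripper_force: 0.2
```

{"op": "step_arm", "data": {"plan": [0.45,-0.18,-0.19,0,0,0,0.45,-0.19,-0.18,0,0,0,0.45,-0.2,-0.18,0,0,0,0.45,-0.21,-0.17,0,0,0,0.45,-0.22,-0.16,0,0,0]}}

```text
time_s: 5.88
ee_pos: [579.3, 75.1, 241.6]
ee_rot: [142.7, -36.0, 78.9]
force: [-0.3, -0.9, 0.5]
gripper_width: 0.7
gripper_force: 0.2
```

```bash
python3 c.py s6
```

```text
5.8833 [579.341  75.053 241.605] [-0.347 -0.876  0.541] [ -7.383   5.006 123.888  76.676  26.034 -48.417]
tool j 0.425282246043273 off [ 0.019  0.217 -0.223]
scene {'location': [229.2, 205.1], 'score': 0.51} slope-.611: -2.349919912585388 rad 343.66357885538787
top {'location': [236.2, 173.6], 'score': 0.75} slope-.611: 0.45654552793148895 rad 222.28792936366278
```

{"op": "step_arm", "data": {"plan": [0.44,-0.21,-0.19,0,0,0,0.44,-0.22,-0.18,0,0,0,0.44,-0.23,-0.18,0,0,0,0.43,-0.24,-0.17,0,0,0,0.43,-0.25,-0.15,0,0,0]}}

```text
time_s: 6.5
ee_pos: [568.6, 95.2, 254.4]
ee_rot: [142.6, -36.0, 78.9]
force: [-0.3, 0.4, 0.2]
gripper_width: 0.5
gripper_force: 0.1
```

{"op": "step_arm", "data": {"plan": [0.42,-0.28,-0.12,0,0,0,0.42,-0.29,-0.11,0,0,0,0.42,-0.3,-0.1,0,0,0,0.41,-0.31,-0.1,0,0,0,0.4,-0.31,-0.09,0,0,0]}}

```text
time_s: 6.92
ee_pos: [557.6, 117.4, 262.5]
ee_rot: [142.7, -36.0, 78.9]
force: [0.1, 0.0, -0.0]
gripper_width: 0.8
gripper_force: 0.0
```

```bash
python3 c.py s7
```

```text
6.9167 [557.632 117.366 262.455] [ 0.119  0.019 -0.003] [ -0.696   1.184 124.324  69.964  21.882 -36.661]
tool j 0.6766824774080469 off [ 0.104  0.188 -0.18 ]
top {'location': [207.4, 185.6], 'score': 0.74} slope-.611: 0.7320082651591309 rad 216.92436603067293
```

View pics/s7.png

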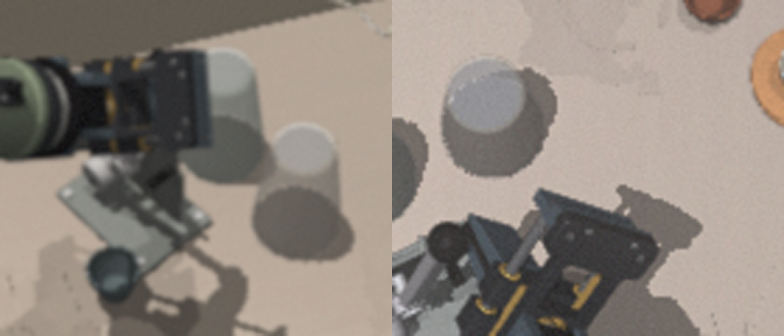

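The top crop shows the knob at (448,240), moving ahead of the fingertip at (480,225) with zero contact force, so it is tipping over on its own. I'll stop and wait.

{"op": "step_arm", "data": {"plan": [0,0,0,0,0,0,0,0,0,0,0,0,0,0,0,0,0,0,0,0,0,0,0,0,0,0,0,0,0,0]}}

```text
time_s: 7.53
ee_pos: [558.0, 116.6, 262.2]
ee_rot: [142.7, -36.0, 78.8]
force: [0.2, -0.8, 0.6]
gripper_width: 0.5
gripper_force: 0.0
```

{"op": "step_arm", "data": {"plan": [0,0,0,0,0,0,0,0,0,0,0,0,0,0,0,0,0,0,0,0,0,0,0,0,0,0,0,0,0,0]}}

```text
time_s: 7.95
ee_pos: [557.9, 116.8, 262.3]
ee_rot: [142.7, -36.0, 78.9]
force: [0.2, -1.5, 0.1]
gripper_width: 0.6
gripper_force: 0.0
```

```bash
python3 c.py s8
```

```text
7.95 [557.932 116.819 262.302] [ 0.223 -1.529  0.076] [ -0.777   1.221 124.312  70.025  21.924 -36.771]
tool j 0.6735871481609198 off [ 0.101  0.186 -0.18 ]
scene {'location': [210.3, 96.2], 'score': 0.78} slope-.611: 1.3940312337489529 rad 200.88553127697705
top {'location': [148.7, 215.5], 'score': 0.7} slope-.611: 1.3565448917168172 rad 198.54481710392187
```

The arm is on its upper stop, at about 1.31. I'll back away.

{"op": "step_arm", "data": {"plan": [0,0,-0.8,0,0,0,0,0,-1.5,0,0,0,-0.5,0,-2,0,0,0,-1,0,-2,0,0,0,-1,0,-2,0,0,0]}}

```text
time_s: 8.57
ee_pos: [496.4, 68.6, 301.4]
ee_rot: [142.6, -36.0, 79.0]
force: [-0.1, -0.3, 0.9]
gripper_width: 0.5
gripper_force: 0.0
```

{"op": "step_arm", "data": {"plan": [-1.5,0.5,-1.5,0,0,0,-1.5,0.5,-1.5,0,0,0,-1.5,0.5,-1.5,0,0,0,-0.8,0.2,-0.8,0,0,0,0,0,0,0,0,0]}}

```text
time_s: 8.98
ee_pos: [464.5, -2.2, 312.7]
ee_rot: [142.6, -36.0, 78.7]
force: [0.1, 0.4, 0.8]
gripper_width: 0.6
gripper_force: 0.0
```

{"op": "step_arm", "data": {"plan": [0,0,0,0,0,0,0,0,0,0,0,0,0,0,0,0,0,0,0,0,0,0,0,0,0,0,0,0,0,0]}}

```text
time_s: 9.4
ee_pos: [464.6, 0.7, 312.0]
ee_rot: [142.7, -36.0, 78.9]
force: [0.0, 0.9, -0.0]
gripper_width: 0.9
gripper_force: 0.0
```

```bash
python3 c.py s9
```

```text
9.4 [464.646   0.651 312.005] [ 0.007  0.867 -0.034] [-26.618  -9.356 125.341  58.407  46.052 -38.951]
tool j 0.5065108142000901 off [ 5.002  0.438 14.193]
scene {'location': [210.9, 94.8], 'score': 0.84} slope-.611: 1.3627670503731244 rad 206.55366099781324
top {'location': [149.5, 216.9], 'score': 0.85} slope-.611: 1.419819995056047 rad 180.0281403574711
```

View pics/s9.png

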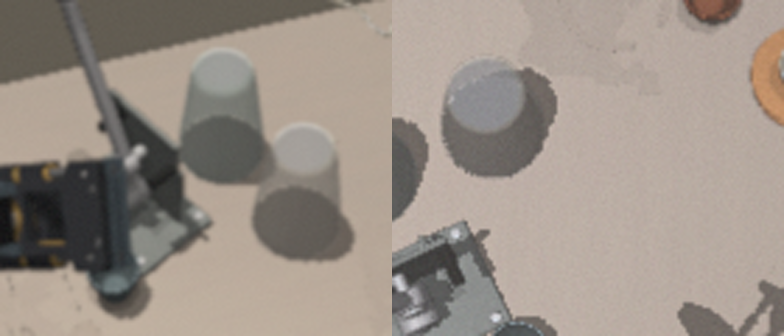

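The crop shows the arm standing raised, its bar rising to the upper left from (120,150). The tumblers are in place, the cup is standing at (115,280), and the hand is clear. I'm handing in.

```bash
python3 -c "
from workcell import env
print(env.job_done())"
```

```text
the job is handed in; nothing more can be done
None
```

The gate's arm is up on its upper stop and stays there by itself; the hand is clear, the tumblers and cup stood in place in the last picture, and the tin, which I did not re-check, was never approached closely.

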